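# Close up a small denture flask on the green plate

## Robot

A 6-joint arm with a two-finger parallel gripper is mounted at the origin on the work surface. World frame = base frame: x ahead of the robot, y to its left, z up, the work surface at z = 0. Lengths are in m, angles in rad, forces in N, time in s.
With the tool pointing down it reaches from about 0.3 to 0.75 m from the base axis. Payload 8.5 kg.
Tool frame: the origin (TCP) lies on the centre line of the jaws, within the pads' length; the fingertips stand 11 mm ahead of it and the grasp point (between the pads) lies 8 mm behind it; x points along the fingers, y is the direction in which the jaws open and shut, and the axes are right-handed (so a half turn about x gives the same grasp; the last joint's range is limited). The gripper opens to 85 mm and grips with 20 to 120 N. Pads are 22 mm wide; open, the fingers measure 114 mm over their backs; the gripper's body (76 mm by 85 mm) begins 54 mm behind the grasp point. The pads swing forward as they close: fully open they stand 13 mm farther back than shut.
Start: joints at [-1.41, 0.381, 1.297, -0, 1.464, -0.215], TCP at [0.202, -0.512, 0.242] pointing down, gripper open.
Joint ranges: [-3.11, 3.11], [-0.89, 2.33], [0.22, 2.48], [-1.42, 4.56], [0.17, 2.85], [-2.88, 2.88]. Speed limits (rad/s): [2.39, 2.39, 3.14, 3.14, 3.14, 3.14].

## Interface

Orientations are given as a rotation vector (axis times angle).
In Python, from cell import * gives the robot as it stands.
- The arm moves only by the tool carry_out, never from a script. Its argument "deltas" is a list of rows, each a list of 5 numbers: the shift along the tool's x, y, z in cm, then the turn about the tool's x in degrees, then the closure, from -1 (fully open) to 1 (shut). In form: [[x, y, z, twist, hand], ...]. A call has exactly 5 rows; each row shifts and turns the commanded pose from where the row before left it, along the tool's axes as they then stand; what a row does not reach is not made up. A row lasts 1/12 s, in which the tool goes at most 41.7 mm and 7.16 degrees, less where a joint would pass 70% of its speed; a pose out of reach is approached as far as the arm can. A call with a gripper value outside its range is refused whole. The fingers move at their own pace and stop on an object; "force" is the grip in N (left out, the last holds). Time passes only in rows, so rows that do not move let the fingers close, or fill a call up. It gives the time, the measured TCP pose, the force and the opening at its end, in the units of the state.
- get_state(): the state, without advancing time (a new reading comes with each control period).
- get_image(name): name is "scene" or "side" or "wrist"; returns a dict with "color" (400x640x3 uint8, blue, green, red), "K" (3x3 intrinsics, pixels), "origin" and "attitude" of the camera in the world. Camera axes: x right, y up, looking along -z (the intrinsics and any distortion apply to the point x, -y, -z); pixel columns grow to the right and rows downward; lengths in m; the calibration is good to about 2 mm. The wrist camera is an equidistant fisheye: a pixel r from the principal point sees the ray r / f radians off the axis. A picture is of the moment at which its call begins. There is no depth.
- job_done(): hands the job in, once; it reports no verdict.
The state is a dict: "clock": time; "joints": joint angles; "qvel": joint speeds; "joint_efforts": joint torques, N m; "tool_pos": TCP position; "orientation": TCP orientation; "contact_force": force on the tool from outside, world axes, zero at the start; "torque": the same for the moment, N m; "width": finger opening in m.
Only numpy, scipy, OpenCV 4.12 (cv2) and the standard library are available. Lean on these libraries where they do the work, as an engineer would, in place of code of your own. Each camera call takes 0.05 s, during which the arm holds its last target. There are 200 camera calls.

## Task

Assemble the small denture flask on the round green plate, in this order: the brass cup in the middle of the plate, the plaster model with the pink gum standing upright inside the cup, the dark steel ring squarely on the cup's rim, and last the aluminium lid, knob up, squarely on the ring, so that the parts line up and close flat without gaps. Plaster chips, so set the model down rather than dropping it. Leave the plain white model and the amber bottle where they stand.

Things in the scene. Friction and masses are not known exactly. Their poses are not given: they have to be found in the camera images.
- plate_green: round green plate, 90 mm across and 10 mm thick, fixed on the table; origin at the centre of its underside (on the table), z up. The flask is built on its top, 10 mm above the origin
- plate_blue: round blue plate of the same size, fixed; not used. Origin at the centre of its underside
- flask_base: loose brass cup, the flask's lower part: outside 62 mm across, 22 mm tall, wall 5 mm, inside 52 mm across, inner floor 10 mm above its underside (12 mm deep), about 220 g, lies mouth up. Origin at the centre of its underside, z up
- flask_ring: loose dark steel ring, open at both ends, either way up is the same: outside 62 mm across, inside 52 mm, 34 mm tall, about 180 g. Origin at the centre of its underside, z up. It rests on the cup's rim, flat on flat with nothing to centre it, and goes round the model
- flask_lid: loose aluminium disc 62 mm across and 8 mm thick with a red round knob, 18 mm across and 20 mm tall, in the middle of its top (28 mm tall in all), about 120 g. Origin at the centre of its underside, z up. It rests flat on the ring, with nothing to centre it
- model_pink: loose plaster model, white block with pink gum and ivory teeth on top: block 30 x 30 mm (flat sides square to its x and y axes) and 32 mm tall, with the gum and teeth 40 mm tall in all, about 60 g. Origin at the centre of its underside, z up. In the cup it has about 5 mm of room at its corners and stands 28 mm above the rim
- model_bare: loose plaster model of the same size and shape, but plain white all over, not used; to be left where it stands. Origin at the centre of its underside
- bottle: amber bottle with a black cap, 56 mm across and 130 mm tall, standing, to be left where it is. Origin at the centre of its underside
Mind the look-alikes: they are no part of the job. Leave any purple or turquoise look-alike of the flask_ring alone.

How it is judged:
On the way, in this order (a step that is already met when the one before it is completed fails the run):
1. the brass cup stands on the green plate (horizontal distance between flask_base and plate_green below 0.012 m and z of flask_base in the frame of plate_green between 0.007 and 0.013 m and angle between flask_base's own z axis and vertical below 0.06 rad), for 0.2 s.
2. the pink-gummed model stands upright in the cup (all of step 1 and horizontal distance between model_pink and flask_base below 0.01 m and z of model_pink in the frame of flask_base between 0.007 and 0.013 m and angle between model_pink's own z axis and vertical below 0.06 rad), for 0.2 s.
3. the steel ring sits flat on the cup's rim (all of step 2 and horizontal distance between flask_ring and flask_base below 0.008 m and z of flask_ring in the frame of flask_base between 0.019 and 0.025 m and angle between flask_ring's own z axis and vertical below 0.06 rad), for 0.2 s.
4. the lid lies flat on the ring (all of step 3 and horizontal distance between flask_lid and flask_ring below 0.008 m and z of flask_lid in the frame of flask_ring between 0.031 and 0.037 m and angle between flask_lid's own z axis and vertical below 0.06 rad), for 0.2 s.
At the end, for the whole second after the job is handed in: Cup on the green plate within 12 mm of its centre, pink model on the cup's floor within 10 mm of centre, ring on the rim and lid on the ring each within 8 mm of centred; all upright or flat within 0.06 rad, within 3 mm of seated height, released and at rest (all of step 4 and linear speed of each of flask_base, flask_ring, flask_lid, model_pink below 0.02 m/s); the robot touches nothing.
It fails at once if the plain white model is moved by more than 30 mm (distance of model_bare from where it was at the start of the episode above 0.03 m).
It fails at once if the plain white model is knocked over (angle between model_bare's own z axis and vertical above 0.5 rad).
It fails at once if the amber bottle is moved by more than 30 mm (distance of bottle from where it was at the start of the episode above 0.03 m).
It fails at once if the amber bottle is knocked over (angle between bottle's own z axis and vertical above 0.5 rad).
It fails at once if the pink-gummed model falls or is knocked about (faster than 0.6 m/s while not between the fingers) (linear speed of model_pink above 0.6 m/s and contact force between the fingers and model_pink below 0.05 N).
It also fails if it takes over 106 s, if anything falls off the work surface, if the arm or the gripper's body presses on something with over 40 N, if the wrist force passes 120 N, or if a joint passes its speed limit or range.

## Working session

There is one attempt and no reset: what is moved stays moved. The work goes in short steps, Python scripts to look and compute and a tool call to move; the robot and the scene stay as the last step left them, time stands still between calls to the robot, and variables do not carry over. Pictures are saved under pics/ and viewed, about 12 in all and at most 16, crops included, and the job is handed in when it is done.

Besides the shell and the picture viewer there is one more tool, called after "Emit:" as name(argument=value, ...), one argument or row to a line, values as JSON. carry_out: Moves the arm, as the interface text tells. Its arguments: {"type":"object","properties":{"deltas":{"type":"array","items":{"type":"array","items":{"type":"number"}}},"force":{"type":"number"}},"required":["deltas"]}

```bash
ls; mkdir -p pics
cat > look.py <<'E'
from cell import *
import cv2,sys
E
python3 - <<'E'
from cell import *
import cv2,numpy as np
s=get_state();print({k:np.round(v,3) for k,v in s.items()})
for n in("scene","side"):
    d=get_image(n);cv2.imwrite(f"pics/{n}0.png",d["color"]);np.savez(f"pics/{n}0.npz",**d)
    print(n,d["K"],d["origin"],d["attitude"],[k for k in d])
E
```

```text
pics
{'clock': np.float64(0.0), 'joints': array([-1.41 ,  0.381,  1.298,  0.   ,  1.464, -0.215]), 'qvel': array([ 0.001, -0.   , -0.001, -0.   ,  0.001, -0.001]), 'joint_efforts': array([-2.0000e-03, -4.4846e+01, -2.3128e+01, -0.0000e+00,  5.0000e-03,
       -0.0000e+00]), 'tool_pos': array([ 0.202, -0.511,  0.242]), 'orientation': array([ 2.017,  0.385, -2.017]), 'contact_force': array([-0.292, -0.287, -0.585]), 'torque': array([ 0.046, -0.019,  0.018]), 'width': np.float64(0.085)}
scene [[468.53872117   0.         321.4324071 ]
 [  0.         468.53872117 197.44371689]
 [  0.           0.           1.        ]] [1.02555265 0.97025232 0.82904074] [0.31540153 1.22238899 2.41650767] ['color', 'K', 'origin', 'attitude']
side [[439.46529769   0.         322.83758865]
 [  0.         439.46529769 196.9664608 ]
 [  0.           0.           1.        ]] [ 0.2488211  -1.07241236  0.6877153 ] [ 1.02110474 -0.12807963 -0.21018457] ['color', 'K', 'origin', 'attitude']
```

View pics/scene0.png

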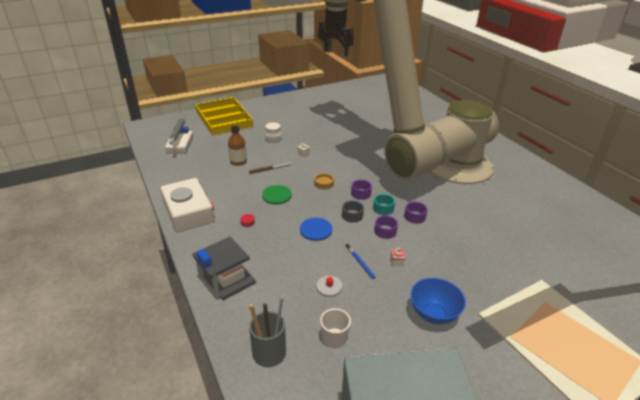

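View pics/side0.png

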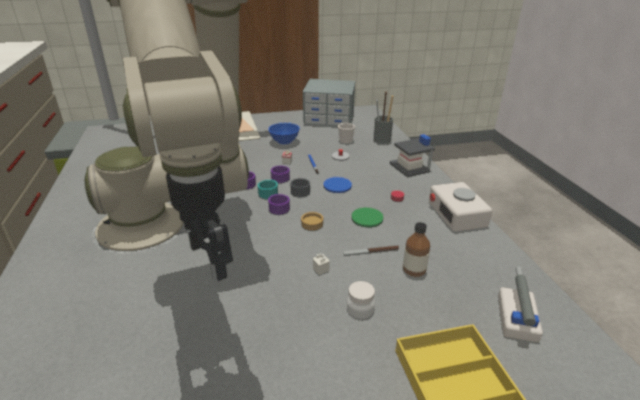

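Scene: green plate (277,194), cup (324,181), dark ring (353,211) between purple/turquoise ones, lid (330,286), pink model (398,256), bare model (304,149), bottle (237,150). Side: cup (312,221), plate (367,217), ring (300,187), lid (341,155), pink (287,158).

```bash
cat > h.py <<'E'
from cell import *
import cv2,numpy as np
from scipy.spatial.transform import Rotation as R
def ray(d,u,v):
    K=d["K"];x=(u-K[0,2])/K[0,0];y=(v-K[1,2])/K[1,1]
    if d.get("fish"):
        r=np.hypot(x,y);s=np.sin(r)/r if r>1e-9 else 1.;p=np.array([x*s,-y*s,-np.cos(r)])
    else: p=np.array([x,-y,-1.])
    return np.array(d["origin"]),R.from_rotvec(d["attitude"]).apply(p)
def plane(d,u,v,z):
    o,r=ray(d,u,v);return (o+r*(z-o[2])/r[2])[:2]
def grab(n,f=None):
    d=get_image(n);d["fish"]=n=="wrist"
    if f: cv2.imwrite(f"pics/{f}.png",d["color"])
    return d
def tri(a,b):
    A=np.zeros((3,3));B=np.zeros(3)
    for o,r in(a,b):
        r=r/np.linalg.norm(r);P=np.eye(3)-np.outer(r,r);A+=P;B+=P@o
    return np.linalg.solve(A,B)
def tool():
    s=get_state();return s,R.from_rotvec(s["orientation"]).as_matrix(),np.array(s["tool_pos"])
E
python3 - <<'E'
from h import *
D={n:dict(np.load(f"pics/{n}0.npz")) for n in("scene","side")}
pts=dict(green=((277,194),(367,217),.01),cup=((324,181),(312,221),.011),ring=((353,211),(300,187),.017),lid=((330,286),(341,155),.008),knob=((330,281),(341,152),.018),pink=((398,256),(287,158),.02),bare=((304,149),(321,263),.02),bottle=((237,147),(416,252),.06),
blue=((316,229),(338,185),.01),p1=((361,189),(279,204),.017),p2=((386,227),(280,174),.017),tq=((384,204),(268,188),.017),p3=((416,212),(250,180),.017))
for k,(a,b,z) in pts.items():
    print(k,plane(D["scene"],*a,z).round(3),plane(D["side"],*b,z).round(3),tri(ray(D["scene"],*a),ray(D["side"],*b)).round(3))
s,T,p=tool();print(T.round(3))
for n,(x0,y0,x1,y1) in dict(scene=(225,125,440,300),side=(230,140,440,285)).items():
    cv2.imwrite(f"pics/c_{n}.png",cv2.resize(D[n]["color"][y0:y1,x0:x1],None,fx=3.5,fy=3.5,interpolation=cv2.INTER_CUBIC))
E
```

```text
green [ 0.613 -0.096] [ 0.61  -0.115] [ 0.612 -0.105  0.004]
cup [ 0.455 -0.095] [ 0.457 -0.102] [ 0.456 -0.098  0.009]
ring [0.455 0.083] [0.458 0.078] [0.457 0.082 0.016]
lid [0.644 0.3  ] [0.646 0.286] [0.646 0.296 0.004]
knob [0.641 0.294] [0.647 0.289] [0.644 0.293 0.017]
pink [0.449 0.296] [0.452 0.279] [0.45  0.292 0.016]
bare [ 0.433 -0.286] [ 0.437 -0.291] [ 0.435 -0.288  0.019]
bottle [ 0.653 -0.329] [ 0.647 -0.348] [ 0.651 -0.341  0.054]
blue [0.581 0.1  ] [0.579 0.076] [0.58  0.091 0.002]
p1 [ 0.379 -0.   ] [ 0.381 -0.005] [ 0.38  -0.001  0.016]
p2 [0.41  0.184] [0.411 0.175] [0.411 0.181 0.014]
tq [0.358 0.094] [0.362 0.093] [0.36  0.095 0.017]
p3 [0.297 0.166] [0.313 0.156] [0.307 0.167 0.016]
[[-0.     0.367 -0.93 ]
 [ 0.001 -0.93  -0.367]
 [-1.    -0.001 -0.   ]]
```

View pics/c_scene.png

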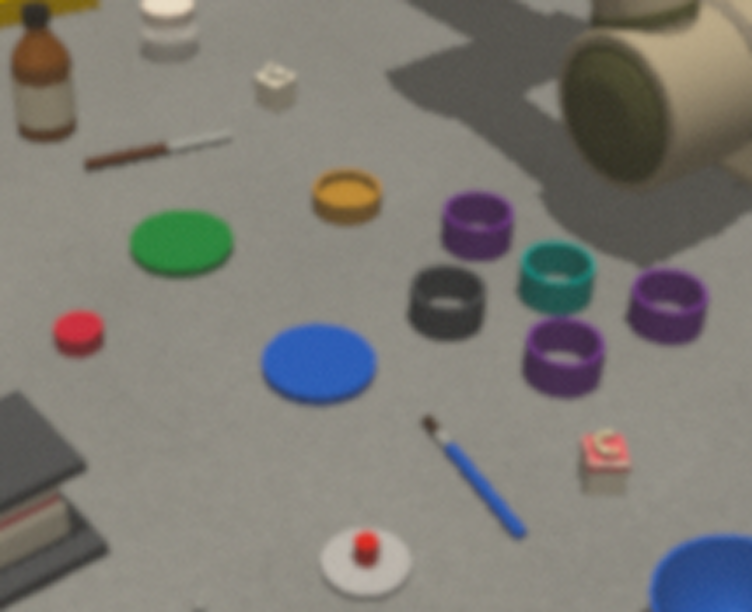

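The crop confirms the identities: cup (345,195), plate (182,240), dark ring (447,302), lid (365,560), pink model (605,462). I'll move above the cup.

Emit:
carry_out(
  deltas=[
    [0,-1.9,-2.6,0,-1],
    [0,-1.9,-2.6,0,-1],
    [0,-1.9,-2.6,0,-1],
    [0,-1.9,-2.6,0,-1],
    [0,-1.9,-2.6,0,-1],
  ],
)

```text
clock: 0.52
tool_pos: [0.2883, -0.374, 0.242]
orientation: [2.016, 0.384, -2.017]
contact_force: [0.7, -0.3, -0.1]
width: 0.0857
```

Emit:
carry_out(
  deltas=[
    [0,-1.9,-2.6,0,-1],
    [0,-1.9,-2.6,0,-1],
    [0,-1.9,-2.6,0,-1],
    [0,-1.9,-2.6,0,-1],
    [0,-1.9,-2.6,0,-1],
  ],
)

```text
clock: 0.93
tool_pos: [0.3744, -0.2379, 0.2422]
orientation: [2.016, 0.384, -2.016]
contact_force: [0.3, -0.2, -0.5]
width: 0.0855
```

Emit:
carry_out(
  deltas=[
    [0,-1.9,-2.6,0,-1],
    [0,-1.9,-2.6,0,-1],
    [0,-1.9,-2.6,0,-1],
    [0,-1.9,-2.6,0,-1],
    [0,-1.9,-2.6,0,-1],
  ],
)

```text
clock: 1.35
tool_pos: [0.4605, -0.1017, 0.2422]
orientation: [2.016, 0.384, -2.016]
contact_force: [-0.0, -0.7, 0.4]
width: 0.0853
```

Emit:
carry_out(
  deltas=[
    [0,0,0,0,-1],
    [0,0,0,0,-1],
    [0,0,0,0,-1],
    [0,0,0,0,-1],
    [0,0,0,0,-1],
  ],
)

```text
clock: 1.77
tool_pos: [0.4596, -0.1042, 0.2423]
orientation: [2.017, 0.382, -2.017]
contact_force: [0.0, -0.1, -0.2]
width: 0.0855
```

Run:
```python
from h import *
d=grab("wrist","w1");np.savez("pics/w1.npz",**d)
s,T,p=tool();print(p,T.round(3),d["K"],d["origin"],d["attitude"],s["joints"].round(2))
```

```text
[ 0.45968766 -0.10419347  0.2423394 ] [[-0.     0.365 -0.931]
 [-0.    -0.931 -0.365]
 [-1.    -0.     0.   ]] [[309.70691629   0.         324.52985377]
 [  0.         309.70691629 199.11551666]
 [  0.           0.           1.        ]] [ 0.52569399 -0.07914786  0.37292317] [-0.25136133  0.17174963 -1.18785274] [-0.47  0.24  1.5  -0.    1.4   0.72]
```

View pics/w1.png

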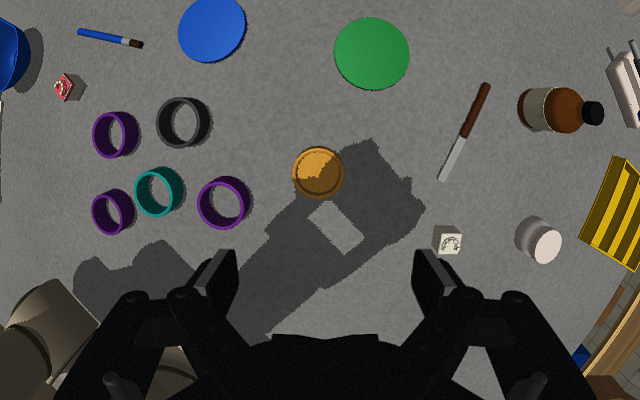

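Wrist view: cup (318,172), green plate (372,53), dark ring (184,121), pink model (67,86), bare model (448,240) near the right finger's line. Next I measure these by colour.

```bash
cat >> h.py <<'E'
from scipy.optimize import least_squares
def mask(d,kind):
    h=cv2.cvtColor(d["color"],cv2.COLOR_BGR2HSV)
    lo,hi=dict(green=((50,100,40),(75,255,255)),cup=((12,110,50),(28,255,255)),pink=((0,70,90),(12,200,255)),dark=((0,0,0),(179,70,75)),red=((0,190,90),(8,255,255)))[kind]
    m=cv2.inRange(h,lo,hi)
    if kind=="pink": m|=cv2.inRange(h,(165,70,90),(179,200,255))
    if kind=="red": m|=cv2.inRange(h,(172,190,90),(179,255,255))
    return m
def contour(m,near,rad=45):
    w=np.zeros_like(m);cv2.circle(w,tuple(int(v) for v in near),rad,255,-1)
    m=cv2.morphologyEx(m&w,cv2.MORPH_CLOSE,np.ones((5,5)))
    c=max(cv2.findContours(m,cv2.RETR_EXTERNAL,cv2.CHAIN_APPROX_NONE)[0],key=cv2.contourArea)
    return c[:,0,:].astype(float)
def circ(d,c,z,Rad):
    """known-radius circle of the top rim at height z, from the contour half away from the camera"""
    P=np.array([plane(d,*q,z) for q in c]);x=P.mean(0);o=np.array(d["origin"][:2])
    for _ in range(4):
        far=P[(P-x)@(x-o)>0]
        x=least_squares(lambda a:np.hypot(*(far-a).T)-Rad,x,loss="soft_l1",f_scale=.001).x
    return x,np.std(np.hypot(*(far-x).T)-Rad)
def todo(xyz):
    s,T,p=tool();return (T.T@(np.array(xyz)-p)*100).round(2)
E
python3 - <<'E'
from h import *
d=dict(np.load("pics/w1.npz"));d["fish"]=True
for k,kk,n,z,r in(("green","green",(372,53),.01,.045),("cup","cup",(318,172),.022,.031),("ring","dark",(184,121),.034,.031)):
    c=contour(mask(d,kk),n,45 if k!="ring" else 33);print(k,c.mean(0),*circ(d,c,z,r))
print("pink",plane(d,67,86,.036),"bare",plane(d,448,240,.036))
c,_=circ(d,contour(mask(d,"cup"),(318,172)),.022,.031);print(todo([*c,.013]))
E
```

```text
green [371.1047619   53.43809524] [ 0.6094814  -0.10412021] 0.000599399733544275
cup [317.83108108 172.42567568] [ 0.45652603 -0.09779794] 0.000591929249305584
ring [184.06289308 122.47798742] [0.45707201 0.07796543] 0.0005627864284422964
pink [0.45486351 0.27770441] bare [ 0.44008899 -0.27950028]
[22.93 -0.71  0.06]
```

Emit:
carry_out(
  deltas=[
    [3.5,-0.7,0.1,0,-1],
    [3.5,0,0,0,-1],
    [3.5,0,0,0,-1],
    [3.5,0,0,0,-1],
    [3.0,0,0,0,-1],
  ],
)

```text
clock: 2.23
tool_pos: [0.4559, -0.0976, 0.0706]
orientation: [2.016, 0.382, -2.017]
contact_force: [0.8, -1.2, -0.0]
width: 0.0854
```

Emit:
carry_out(
  deltas=[
    [2,0,0,0,-1],
    [1.5,0,0,0,-1],
    [1,0,0,0,-1],
    [1,0,0,0,-1],
    [0,0,0,0,-1],
  ],
)

```text
clock: 2.65
tool_pos: [0.4558, -0.0976, 0.0159]
orientation: [2.015, 0.384, -2.02]
contact_force: [-0.4, 0.2, -0.1]
width: 0.0853
```

Emit:
carry_out(
  deltas=[
    [0,0,0,0,-1],
    [0,0,0,0,0.3],
    [0,0,0,0,0.3],
    [0,0,0,0,0.3],
    [0,0,0,0,0.3],
  ],
  force=40,
)

```text
clock: 3.07
tool_pos: [0.4568, -0.0975, 0.0187]
orientation: [2.017, 0.382, -2.014]
contact_force: [-3.5, -0.1, 10.5]
width: 0.0607
```

Emit:
carry_out(
  deltas=[
    [0,0,0,0,0.3],
    [0,0,0,0,0.3],
    [0,0,0,0,0.3],
    [0,0,0,0,0.3],
    [0,0,0,0,0.3],
  ],
)

```text
clock: 3.48
tool_pos: [0.4568, -0.0975, 0.0186]
orientation: [2.017, 0.382, -2.014]
contact_force: [-2.3, -0.3, 10.6]
width: 0.0608
```

Emit:
carry_out(
  deltas=[
    [-0.5,0,0,0,0.3],
    [-1.5,0,0,0,0.3],
    [-2,0,0,0,0.3],
    [-2,0,0,0,0.3],
    [0,0,0,0,0.3],
  ],
)

```text
clock: 3.9
tool_pos: [0.4579, -0.0978, 0.0806]
orientation: [2.019, 0.379, -2.009]
contact_force: [0.9, 0.0, -1.1]
width: 0.0608
```

Emit:
carry_out(
  deltas=[
    [0,1,-2.4,0,0.3],
    [0,1.3,-3,0,0.3],
    [0,1.4,-3.2,0,0.3],
    [0,1.4,-3,0,0.3],
    [0,1,-2.4,0,0.3],
  ],
)

```text
clock: 4.32
tool_pos: [0.611, -0.1026, 0.0765]
orientation: [2.016, 0.383, -2.016]
contact_force: [-0.5, -0.4, -2.5]
width: 0.0606
```

Emit:
carry_out(
  deltas=[
    [0,0,0,0,0.3],
    [0,0,0,0,0.3],
    [0,0,0,0,0.3],
    [0,0,0,0,0.3],
    [0,0,0,0,0.3],
  ],
)

```text
clock: 4.73
tool_pos: [0.6083, -0.1025, 0.0773]
orientation: [2.016, 0.383, -2.017]
contact_force: [-0.3, -0.5, -1.8]
width: 0.0603
```

Run:
```python
from h import *
d=grab("wrist","w2");s,T,p=tool();print(p,s["width"],s["contact_force"].round(1))
c=contour(mask(d,"green"),(325,200),90);print(c.mean(0),c.min(0),c.max(0))
a=grab("side")["color"][150:270,300:440];cv2.imwrite("pics/s2.png",np.hstack([cv2.resize(d["color"],(480,300)),cv2.resize(a,(320,300))]))
```

```text
[ 0.60852383 -0.10258461  0.07746264] 0.06044026777379173 [-0.   0.  -1.4]
[329.00808625 191.36118598] [264. 146.] [392. 239.]
```

View pics/s2.png

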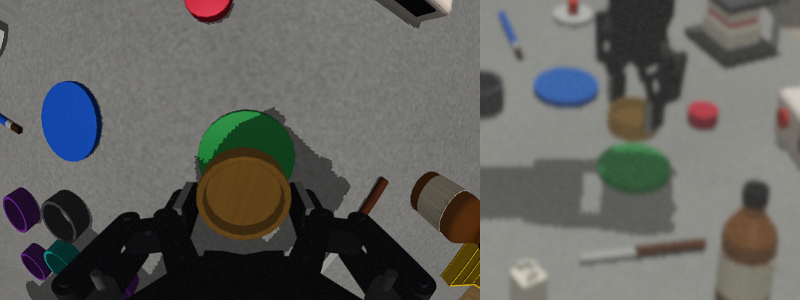

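The cup is held level at wrist pixel ~(325,265), over the green plate. Fine to lower.

Emit:
carry_out(
  deltas=[
    [1.5,0.2,-0.05,0,0.3],
    [1.3,0,0,0,0.3],
    [1,0,0,0,0.3],
    [0.6,0,0,0,0.3],
    [0,0,0,0,0.3],
  ],
)

```text
clock: 5.25
tool_pos: [0.6097, -0.1041, 0.0321]
orientation: [2.015, 0.385, -2.019]
contact_force: [-0.9, 0.0, -1.5]
width: 0.0609
```

Emit:
carry_out(
  deltas=[
    [0.15,0,0,0,0.3],
    [0.15,0,0,0,0.3],
    [0.1,0,0,0,0.3],
    [0,0,0,0,0.3],
    [0,0,0,0,0.3],
  ],
)

```text
clock: 5.67
tool_pos: [0.6104, -0.1043, 0.0296]
orientation: [2.016, 0.383, -2.015]
contact_force: [0.7, 0.4, -1.5]
width: 0.0606
```

Emit:
carry_out(
  deltas=[
    [0.1,0,0,0,0.3],
    [0.05,0,0,0,0.3],
    [0,0,0,0,-1],
    [0,0,0,0,-1],
    [0,0,0,0,-1],
  ],
)

```text
clock: 6.08
tool_pos: [0.6105, -0.1043, 0.028]
orientation: [2.016, 0.383, -2.015]
contact_force: [-0.3, -0.0, -0.8]
width: 0.0853
```

Emit:
carry_out(
  deltas=[
    [0,0,0,0,-1],
    [0,0,0,0,-1],
    [0,0,0,0,-1],
    [-1,0,0,0,-1],
    [-2,0,0,0,-1],
  ],
)

```text
clock: 6.5
tool_pos: [0.6093, -0.1039, 0.0566]
orientation: [2.013, 0.386, -2.021]
contact_force: [-0.8, -0.4, 0.6]
width: 0.0852
```

Emit:
carry_out(
  deltas=[
    [-3,0,0,0,-1],
    [-3,0,0,0,-1],
    [-3,0,0,0,-1],
    [-2,0,0,0,-1],
    [0,0,0,0,-1],
  ],
)

```text
clock: 6.92
tool_pos: [0.6119, -0.1047, 0.1736]
orientation: [2.022, 0.378, -2.006]
contact_force: [1.1, 0.1, 0.5]
width: 0.0861
```

Emit:
carry_out(
  deltas=[
    [-2,0,0,0,-1],
    [-2,0,0,0,-1],
    [-1,0,0,0,-1],
    [0,0,0,0,-1],
    [0,0,0,0,-1],
  ],
)

```text
clock: 7.33
tool_pos: [0.6102, -0.1042, 0.2174]
orientation: [2.016, 0.383, -2.016]
contact_force: [1.0, -0.6, -0.5]
width: 0.0855
```

Run:
```python
from h import *
d=grab("wrist","w3");np.savez("pics/w3.npz",**d);s,T,p=tool();print(p)
c=contour(mask(d,"cup"),(325,185),70);print(c.mean(0));print(circ(d,c,.032,.031))
c=contour(mask(d,"green"),(325,185),90);print(c.mean(0));print(circ(d,c,.01,.045))
```

```text
[ 0.60994788 -0.10408445  0.21666118]
[325.00613497 178.3190184 ]
(array([ 0.61068353, -0.10504604]), np.float64(0.0005999400793666412))
[324.80542986 171.85067873]
(array([ 0.61298247, -0.10414929]), np.float64(0.0006030085421502921))
```

View pics/w3.png

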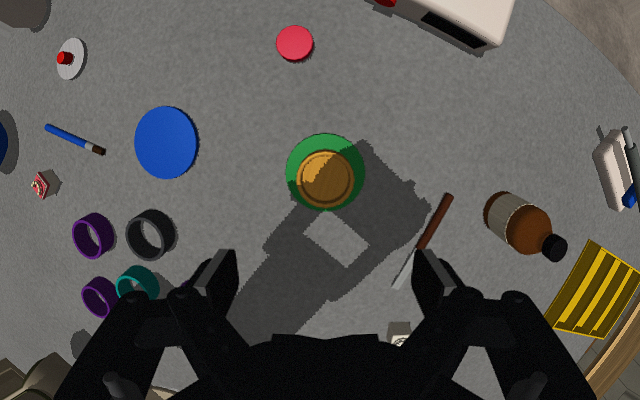

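The cup (325,178) is on the plate (325,172), centred within ~3 mm. Next the pink model.

Emit:
carry_out(
  deltas=[
    [0,-2.7,0,0,-1],
    [0,-2.8,0.1,0,-1],
    [0,-2.8,0,0,-1],
    [0,-2.8,0,0,-1],
    [0,-2.8,0,0,-1],
  ],
)

```text
clock: 7.8
tool_pos: [0.5573, 0.0259, 0.2163]
orientation: [2.014, 0.384, -2.019]
contact_force: [0.5, -0.5, 0.7]
width: 0.0852
```

Emit:
carry_out(
  deltas=[
    [0,-2.7,0,0,-1],
    [0,-2.8,0.1,0,-1],
    [0,-2.8,0.1,0,-1],
    [0,-2.8,0,0,-1],
    [0,-2.8,0,0,-1],
  ],
)

```text
clock: 8.22
tool_pos: [0.5043, 0.1544, 0.2165]
orientation: [2.014, 0.384, -2.019]
contact_force: [0.3, 0.2, 0.5]
width: 0.0853
```

Emit:
carry_out(
  deltas=[
    [0,-2.7,0,0,-1],
    [0,-2.8,0.1,0,-1],
    [0,-2.7,0,0,-1],
    [0,-2.7,0.1,0,-1],
    [0,-2.5,0,0,-1],
  ],
)

```text
clock: 8.63
tool_pos: [0.4532, 0.2783, 0.2165]
orientation: [2.013, 0.383, -2.018]
contact_force: [0.3, 0.6, 0.1]
width: 0.0854
```

Emit:
carry_out(
  deltas=[
    [3,0,0,0,-1],
    [2,0,0,0,-1],
    [1,0,0,0,-1],
    [0,0,0,0,-1],
    [0,0,0,0,-1],
  ],
)

```text
clock: 9.05
tool_pos: [0.4541, 0.277, 0.1569]
orientation: [2.013, 0.383, -2.018]
contact_force: [0.4, 0.3, -0.2]
width: 0.0857
```

Run:
```python
from h import *
d=grab("wrist","w4");np.savez("pics/w4.npz",**d);s,T,p=tool();print(p,s["joints"].round(2),d["origin"])
cv2.imwrite("pics/w4c.png",cv2.resize(d["color"][90:270,205:445],None,fx=3,fy=3,interpolation=cv2.INTER_CUBIC))
```

```text
[0.45456307 0.27710282 0.15778212] [0.32 0.43 1.48 0.   1.23 1.52] [0.52039635 0.30231621 0.28741106]
```

View pics/w4c.png

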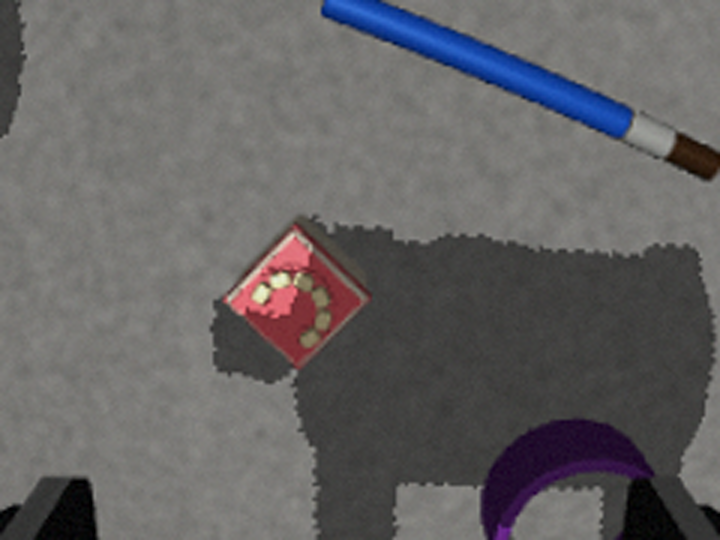

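The model appears rotated ~45° to the tool, with corners at crop (225,300), (298,222), (370,297), (298,368).

Run:
```python
from h import *
d=dict(np.load("pics/w4.npz"));d["fish"]=True
T=R.from_rotvec(get_state()["orientation"]).as_matrix()
c=contour(mask(d,"pink"),(304,190),30)
for z in(.032,.036):
    P=np.array([plane(d,*q,z) for q in c]);r=cv2.minAreaRect((P*1000).astype(np.float32));print(z,r)
cor=[(205+225/3,90+300/3),(205+298/3,90+224/3),(205+370/3,90+297/3),(205+298/3,90+368/3)]
Q=np.array([plane(d,*q,.034) for q in cor]);print(Q.round(4),Q.mean(0),np.linalg.norm(np.roll(Q,-1,0)-Q,axis=1))
ctr=np.array(r[0])/1000
e=(np.roll(Q,-1,0)-Q);print("edge yaws",np.degrees(np.arctan2(e[:,1],e[:,0])),"jaw yaw",np.degrees(np.arctan2(T[1,1],T[0,1])))
print(todo([*ctr,.05]))
```

```text
0.032 ((451.494384765625, 294.6851806640625), (30.686710357666016, 30.807220458984375), 66.82445526123047)
0.036 ((452.573486328125, 294.80474853515625), (30.20615005493164, 30.32473373413086), 66.82438659667969)
[[0.4439 0.313 ]
 [0.4719 0.3013]
 [0.4598 0.275 ]
 [0.4325 0.2865]] [0.45201808 0.29399207] [0.03035817 0.02894546 0.02962977 0.02885367]
edge yaws [ -22.68974239 -114.76841906  157.1661233    66.67201   ] jaw yaw -68.47851362251258
[10.78 -1.72 -0.47]
```

Emit:
carry_out(
  deltas=[
    [1,-0.9,-0.2,0,-1],
    [1,-0.8,-0.3,0,-1],
    [1,0,0,-6.3,-1],
    [1,0,0,-6.5,-1],
    [1,0,0,-6.5,-1],
  ],
)

```text
clock: 9.52
tool_pos: [0.4526, 0.2957, 0.1067]
orientation: [1.803, 0.678, -1.804]
contact_force: [0.1, 0.2, 0.6]
width: 0.0855
```

Emit:
carry_out(
  deltas=[
    [1,0,0,-6.5,-1],
    [1,0,0,-6.5,-1],
    [0.5,0,0,-6.5,-1],
    [0.3,0,0,-6.5,-1],
    [0,0,0,0,-1],
  ],
)

```text
clock: 9.93
tool_pos: [0.4523, 0.2954, 0.0785]
orientation: [1.496, 0.993, -1.499]
contact_force: [-0.7, 0.6, -0.1]
width: 0.0854
```

Run:
```python
from h import *
d=grab("wrist");s,T,p=tool();print(p,T.round(3),s["joints"].round(2))
c=contour(mask(d,"pink"),(325,215),60);P=np.array([plane(d,*q,.035) for q in c]);r=cv2.minAreaRect((P*1000).astype(np.float32));print(r,"jaw yaw",np.degrees(np.arctan2(T[1,1],T[0,1])))
print(todo([*np.array(r[0])/1000,.032]))
```

```text
[0.45255965 0.29534764 0.07906619] [[-0.001  0.919 -0.395]
 [-0.    -0.395 -0.919]
 [-1.    -0.001  0.001]] [0.36 0.54 1.56 0.   1.05 0.76]
((451.3740234375, 296.3353271484375), (29.418745040893555, 29.004528045654297), 66.0459213256836) jaw yaw -23.264769588507477
[ 4.71 -0.14 -0.05]
```

Aligned. Descend and grip gently.

Emit:
carry_out(
  deltas=[
    [1.5,-0.1,0,0,-1],
    [1.5,0,0,0,-1],
    [1.1,0,0,0,-1],
    [0.6,0,0,0,-1],
    [0,0,0,0,-1],
  ],
)

```text
clock: 10.4
tool_pos: [0.4515, 0.2953, 0.0318]
orientation: [1.501, 0.989, -1.504]
contact_force: [0.2, 0.5, -0.3]
width: 0.0851
```

Emit:
carry_out(
  deltas=[
    [0,0,0,0,0.6],
    [0,0,0,0,0.6],
    [0,0,0,0,0.6],
    [0,0,0,0,0.6],
    [0,0,0,0,0.6],
  ],
  force=25,
)

```text
clock: 10.82
tool_pos: [0.4522, 0.2953, 0.0334]
orientation: [1.502, 0.99, -1.5]
contact_force: [-0.8, -0.3, 2.6]
width: 0.0293
```

Emit:
carry_out(
  deltas=[
    [0,0,0,0,0.6],
    [0,0,0,0,0.6],
    [0,0,0,0,0.6],
    [0,0,0,0,0.6],
    [0,0,0,0,0.6],
  ],
)

```text
clock: 11.23
tool_pos: [0.4523, 0.2953, 0.0334]
orientation: [1.501, 0.99, -1.5]
contact_force: [-0.8, -0.6, 5.2]
width: 0.0293
```

Emit:
carry_out(
  deltas=[
    [0,0,0,0,0.6],
    [0,0,0,0,0.6],
    [0,0,0,0,0.6],
    [0,0,0,0,0.6],
    [0,0,0,0,0.6],
  ],
)

```text
clock: 11.65
tool_pos: [0.4523, 0.2953, 0.0334]
orientation: [1.502, 0.99, -1.5]
contact_force: [-1.3, -0.8, 5.8]
width: 0.0292
```

Emit:
carry_out(
  deltas=[
    [-1,0,0,0,0.6],
    [-2,0,0,0,0.6],
    [-2.5,0,0,0,0.6],
    [-2.5,0,0,0,0.6],
    [-1.5,0,0,0,0.6],
  ],
)

```text
clock: 12.07
tool_pos: [0.4524, 0.2954, 0.1307]
orientation: [1.503, 0.989, -1.498]
contact_force: [1.3, -0.1, -0.3]
width: 0.0296
```

Emit:
carry_out(
  deltas=[
    [0,1,1,0,0.6],
    [0,1.8,1.8,0,0.6],
    [0,2.2,2.2,0,0.6],
    [0,2.2,2.2,0,0.6],
    [0,2.2,2.2,0,0.6],
  ],
)

```text
clock: 12.48
tool_pos: [0.5016, 0.1706, 0.1284]
orientation: [1.5, 0.99, -1.5]
contact_force: [0.8, 0.6, -1.1]
width: 0.0294
```

Emit:
carry_out(
  deltas=[
    [0,2.2,2.2,0,0.6],
    [0,2.2,2.2,0,0.6],
    [0,2.2,2.2,0,0.6],
    [0,2.2,2.2,0,0.6],
    [0,2.2,2.2,0,0.6],
  ],
)

```text
clock: 12.9
tool_pos: [0.5595, 0.0259, 0.1283]
orientation: [1.501, 0.99, -1.501]
contact_force: [1.0, 0.9, -0.2]
width: 0.029
```

Emit:
carry_out(
  deltas=[
    [0,2.2,2.2,0,0.6],
    [0,2.2,2.2,0,0.6],
    [0,2.2,2.2,0,0.6],
    [0,2,2,0,0.6],
    [0,1.3,1.4,0,0.6],
  ],
)

```text
clock: 13.32
tool_pos: [0.6115, -0.1061, 0.1282]
orientation: [1.502, 0.988, -1.501]
contact_force: [0.1, 0.5, -0.8]
width: 0.0293
```

Emit:
carry_out(
  deltas=[
    [0,0,0,0,0.6],
    [0,0,0,0,0.6],
    [0,0,0,0,0.6],
    [0,0,0,0,0.6],
    [0,0,0,0,0.6],
  ],
)

```text
clock: 13.73
tool_pos: [0.6107, -0.1024, 0.1281]
orientation: [1.5, 0.991, -1.5]
contact_force: [0.1, 0.2, -0.8]
width: 0.0292
```

Run:
```python
from h import *
d=grab("wrist","w5");s,T,p=tool();print(p,s["width"],T.round(3),todo([.6107,-.1048,.06]))
c=contour(mask(d,"pink"),(325,240),80);P=np.array([plane(d,*q,p[2]+.003) for q in c]);r=cv2.minAreaRect((P*1000).astype(np.float32));print(r)
a=grab("side")["color"][150:250,300:420];cv2.imwrite("pics/s5.png",np.hstack([cv2.resize(d["color"],(480,300)),cv2.resize(a,(320,300))]))
```

```text
[ 0.61076949 -0.10253933  0.12807457] 0.029014031150889665 [[-0.     0.92  -0.392]
 [ 0.    -0.392 -0.92 ]
 [-1.    -0.    -0.   ]] [6.81 0.08 0.21]
((611.276611328125, -100.19903564453125), (28.696754455566406, 28.597227096557617), 66.91136932373047)
```

View pics/s5.png

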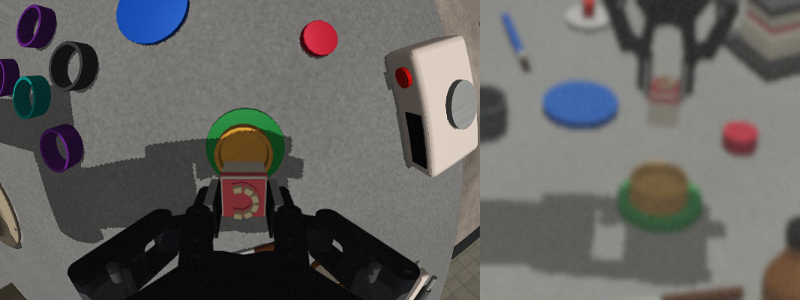

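The model is held upright at wrist crop (243,200), just above the cup. Lowering slowly with a small correction.

Emit:
carry_out(
  deltas=[
    [1,0.15,0.35,0,0.6],
    [1.8,0,0,0,0.6],
    [1.8,0,0,0,0.6],
    [1.2,0,0,0,0.6],
    [0.6,0,0,0,0.6],
  ],
)

```text
clock: 14.25
tool_pos: [0.61, -0.1071, 0.0614]
orientation: [1.499, 0.993, -1.503]
contact_force: [-1.2, 0.1, -1.4]
width: 0.0293
```

Emit:
carry_out(
  deltas=[
    [0.3,0,0,0,0.6],
    [0.3,0,0,0,0.6],
    [0.2,0,0,0,0.6],
    [0.1,0,0,0,0.6],
    [0,0,0,0,0.6],
  ],
)

```text
clock: 14.67
tool_pos: [0.6111, -0.1074, 0.0551]
orientation: [1.501, 0.989, -1.5]
contact_force: [0.9, 1.0, -1.9]
width: 0.0294
```

Emit:
carry_out(
  deltas=[
    [0.1,0,0,0,0.6],
    [0.1,0,0,0,0.6],
    [0.05,0,0,0,0.6],
    [0,0,0,0,0.6],
    [0,0,0,0,0.6],
  ],
)

```text
clock: 15.08
tool_pos: [0.6112, -0.1074, 0.0534]
orientation: [1.501, 0.989, -1.5]
contact_force: [-1.8, 0.6, 6.4]
width: 0.0291
```

Contact on the cup floor (z-force rose to about 6 N). Release and retreat.

Emit:
carry_out(
  deltas=[
    [0,0,0,0,0.3],
    [0,0,0,0,0],
    [0,0,0,0,-0.3],
    [0,0,0,0,-0.6],
    [0,0,0,0,-1],
  ],
)

```text
clock: 15.5
tool_pos: [0.6109, -0.1073, 0.0521]
orientation: [1.5, 0.99, -1.501]
contact_force: [0.3, -0.4, 0.0]
width: 0.0766
```

Emit:
carry_out(
  deltas=[
    [0,0,0,0,-1],
    [0,0,0,0,-1],
    [-1,0,0,0,-1],
    [-2,0,0,0,-1],
    [-3,0,0,0,-1],
  ],
)

```text
clock: 15.92
tool_pos: [0.6099, -0.107, 0.1116]
orientation: [1.499, 0.994, -1.504]
contact_force: [0.4, -0.2, -0.9]
width: 0.0859
```

Emit:
carry_out(
  deltas=[
    [-3.5,0,0,0,-1],
    [-3.5,0,0,0,-1],
    [-2,0,0,0,-1],
    [0,0,0,0,-1],
    [0,0,0,0,-1],
  ],
)

```text
clock: 16.33
tool_pos: [0.6111, -0.1073, 0.2038]
orientation: [1.501, 0.988, -1.499]
contact_force: [-0.4, 0.6, -0.9]
width: 0.0853
```

Run:
```python
from h import *
d=grab("wrist","w6");np.savez("pics/w6.npz",**d);s,T,p=tool();print(p,T.round(3),s["joints"].round(2))
c=contour(mask(d,"cup"),(325,185),70);print(c.mean(0));print(circ(d,c,.032,.031))
c=contour(mask(d,"pink"),(325,175),60);P=np.array([plane(d,*q,.055) for q in c]);r=cv2.minAreaRect((P*1000).astype(np.float32));print(r)
c=contour(mask(d,"green"),(325,185),90);print(circ(d,c,.01,.045))
cv2.imwrite("pics/w6c.png",cv2.resize(d["color"][100:260,225:425],None,fx=3,fy=3))
print(todo([.457,.078,.12]))
```

```text
[ 0.61063813 -0.10717052  0.20225712] [[-0.     0.919 -0.393]
 [ 0.    -0.393 -0.919]
 [-1.    -0.     0.   ]] [-0.36  0.53  1.16  0.    1.45  0.04]
[321.95321637 179.28070175]
(array([ 0.60972021, -0.1038201 ]), np.float64(0.000603754673288707))
((610.7689208984375, -106.74008178710938), (31.699113845825195, 29.940250396728516), 67.57778930664062)
(array([ 0.61204573, -0.10317102]), np.float64(0.0005848917256756298))
[  8.23 -21.41 -10.98]
```

View pics/w6c.png

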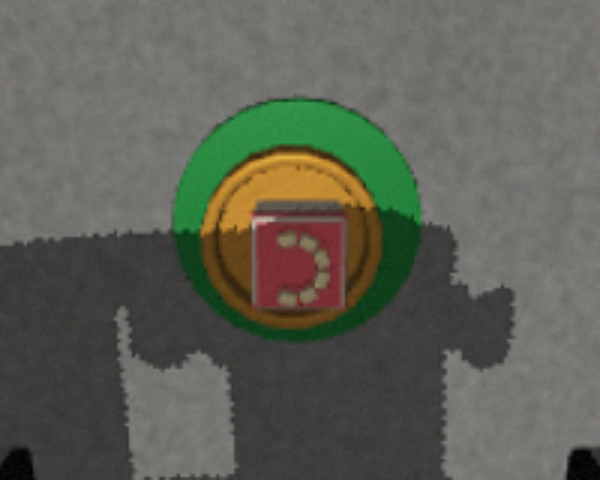

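The model stands upright in the cup at crop (298,262); cup centre is (292,238) in the crop, about 3 mm apart in plan. Now the dark ring.

Emit:
carry_out(
  deltas=[
    [0,-2,-1,0,-1],
    [0,-2.2,-1.1,0,-1],
    [0,-2.2,-1.1,0,-1],
    [0,-2.2,-1.1,0,-1],
    [0,-2.2,-1.2,0,-1],
  ],
)

```text
clock: 16.8
tool_pos: [0.5317, -0.0134, 0.2008]
orientation: [1.499, 0.992, -1.503]
contact_force: [-0.2, 0.1, -0.5]
width: 0.0855
```

Emit:
carry_out(
  deltas=[
    [0,-2.2,-1.2,0,-1],
    [0,-2.2,-1.1,0,-1],
    [0,-2.2,-1.1,0,-1],
    [0,-2.2,-1.1,0,-1],
    [0,-2.0,-1,0,-1],
  ],
)

```text
clock: 17.22
tool_pos: [0.4539, 0.0798, 0.2011]
orientation: [1.499, 0.992, -1.503]
contact_force: [0.2, 1.1, 0.4]
width: 0.0851
```

Emit:
carry_out(
  deltas=[
    [1,0,0,7,-1],
    [1,0,0,7,-1],
    [0,0,0,7,-1],
    [0,0,0,0,-1],
    [0,0,0,0,-1],
  ],
)

```text
clock: 17.63
tool_pos: [0.4553, 0.0788, 0.1816]
orientation: [1.747, 0.744, -1.75]
contact_force: [1.0, 0.7, 0.5]
width: 0.0852
```

Run:
```python
from h import *
d=grab("wrist","w7");np.savez("pics/w7.npz",**d);s,T,p=tool();print(p,T.round(3),s["joints"].round(2))
m=mask(d,"dark");w=contour(m,(325,178),52);print(w.min(0),w.max(0))
x,e=circ(d,w,.034,.031);print(x,e,todo([*x,.02]))
v=cv2.drawContours(d["color"].copy(),[w.astype(int)],-1,(0,0,255),1);cv2.imwrite("pics/w7c.png",cv2.resize(v[90:290,165:485],None,fx=2,fy=2))
```

```text
[0.45543935 0.07878025 0.1818707 ] [[-0.001  0.72  -0.694]
 [ 0.    -0.694 -0.72 ]
 [-1.    -0.001  0.001]] [-0.09  0.29  1.63  0.    1.22  0.68]
[276. 148.] [376. 230.]
[0.4464939 0.068991 ] 0.00463468537775808 [16.19  0.05  1.31]
```

View pics/w7c.png

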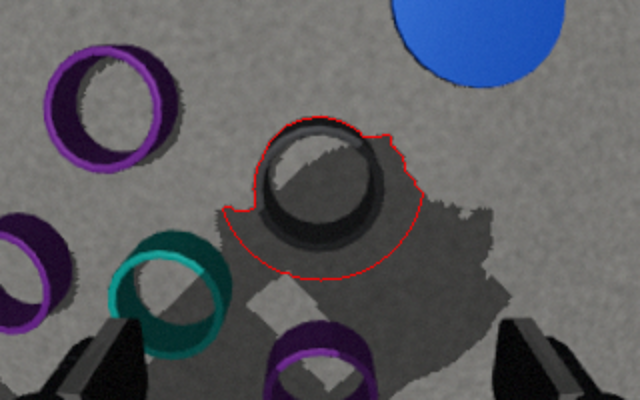

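The contour took in the shadow. By eye the ring's rim spans crop x 258–383 with its bottom edge at 250, so I'll tighten the threshold.

Run:
```python
from h import *
d=dict(np.load("pics/w7.npz"));d["fish"]=True
x=plane(d,165+320.5/2,90+187.5/2,.034);print(x,todo([*x,.02]))
g=cv2.cvtColor(d["color"],cv2.COLOR_BGR2GRAY)
for t in(48,54,58):
    c=contour(cv2.inRange(cv2.medianBlur(g,3),0,t),(325,180),38);print(t,c.min(0),c.max(0),*circ(d,c,.034,.031))
```

```text
[0.45783899 0.08066944] [16.19  0.06 -0.31]
48 [294. 149.] [357. 215.] [0.45879571 0.08267773] 0.005548732285618804
54 [294. 149.] [357. 216.] [0.45879454 0.08231338] 0.00576056013524716
58 [294. 149.] [357. 216.] [0.45705914 0.0811476 ] 0.0013116121325384192
```

Emit:
carry_out(
  deltas=[
    [3,0.1,-0.25,0,-1],
    [3,0,0,0,-1],
    [3,0,0,0,-1],
    [3,0,0,0,-1],
    [2,0,0,0,-1],
  ],
)

```text
clock: 18.1
tool_pos: [0.4572, 0.0799, 0.0401]
orientation: [1.747, 0.744, -1.751]
contact_force: [0.0, -0.1, -0.2]
width: 0.0854
```

Emit:
carry_out(
  deltas=[
    [1.2,0,0,0,-1],
    [0.7,0,0,0,-1],
    [0,0,0,0,-1],
    [0,0,0,0,0.3],
    [0,0,0,0,0.3],
  ],
  force=40,
)

```text
clock: 18.52
tool_pos: [0.4585, 0.0799, 0.0241]
orientation: [1.751, 0.74, -1.749]
contact_force: [-1.1, 1.9, 1.5]
width: 0.0639
```

Emit:
carry_out(
  deltas=[
    [0,0,0,0,0.3],
    [0,0,0,0,0.3],
    [0,0,0,0,0.3],
    [0,0,0,0,0.3],
    [0,0,0,0,0.3],
  ],
)

```text
clock: 18.93
tool_pos: [0.4585, 0.0799, 0.0247]
orientation: [1.751, 0.739, -1.748]
contact_force: [-2.0, -0.2, 7.0]
width: 0.0608
```

Emit:
carry_out(
  deltas=[
    [0,0,0,0,0.3],
    [0,0,0,0,0.3],
    [0,0,0,0,0.3],
    [0,0,0,0,0.3],
    [0,0,0,0,0.3],
  ],
)

```text
clock: 19.35
tool_pos: [0.4586, 0.0799, 0.0247]
orientation: [1.751, 0.739, -1.748]
contact_force: [-2.8, -0.5, 7.0]
width: 0.0609
```

Emit:
carry_out(
  deltas=[
    [-0.5,0,0,0,0.3],
    [-2,0,0,0,0.3],
    [-3,0,0,0,0.3],
    [-3,0,0,0,0.3],
    [-1.5,0,0,0,0.3],
  ],
)

```text
clock: 19.77
tool_pos: [0.459, 0.0799, 0.1271]
orientation: [1.753, 0.738, -1.745]
contact_force: [1.4, -0.0, -1.5]
width: 0.0611
```

Emit:
carry_out(
  deltas=[
    [0,1.2,0.2,0,0.3],
    [0,2.4,0.3,0,0.3],
    [0,2.8,0.3,0,0.3],
    [0,2.8,0.3,0,0.3],
    [0,2.8,0.3,0,0.3],
  ],
)

```text
clock: 20.18
tool_pos: [0.535, -0.0153, 0.1228]
orientation: [1.75, 0.741, -1.751]
contact_force: [0.7, 1.1, -1.9]
width: 0.061
```

Emit:
carry_out(
  deltas=[
    [0,2.8,0.3,0,0.3],
    [0,2.8,0.3,0,0.3],
    [0,2.6,0.3,0,0.3],
    [0,2.2,0.3,0,0.3],
    [0,1.2,0.2,0,0.3],
  ],
)

```text
clock: 20.6
tool_pos: [0.609, -0.1074, 0.1223]
orientation: [1.751, 0.739, -1.752]
contact_force: [-1.1, 0.4, -1.3]
width: 0.0611
```

Emit:
carry_out(
  deltas=[
    [0,0,0,0,0.3],
    [0,0,0,0,0.3],
    [0,0,0,0,0.3],
    [0,0,0,0,0.3],
    [0,0,0,0,0.3],
  ],
)

```text
clock: 21.02
tool_pos: [0.6075, -0.1039, 0.1234]
orientation: [1.75, 0.741, -1.75]
contact_force: [-0.4, 0.3, -1.4]
width: 0.0611
```

Run:
```python
from h import *
d=grab("wrist","w8");np.savez("pics/w8.npz",**d);s,T,p=tool();print(p,s["width"],T.round(3),todo([.61,-.1048,.06]))
a=grab("side")["color"][130:250,300:420];cv2.imwrite("pics/s8.png",np.hstack([cv2.resize(d["color"][130:370,165:485],(500,375)),cv2.resize(a,(300,375))]))
```

```text
[ 0.60758534 -0.10398632  0.12346701] 0.06095971033931275 [[-0.     0.718 -0.696]
 [ 0.    -0.696 -0.718]
 [-1.    -0.     0.   ]] [ 6.35  0.23 -0.11]
```

View pics/s8.png

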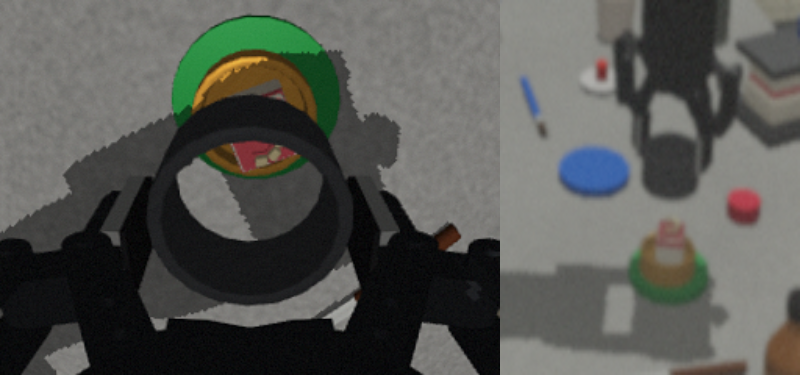

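Wrist crop: the ring's top rim spans x 148–353, bottom at 302, so its centre is ≈ (250,200). Side view shows it hanging level above the cup. Checking the ring's offset from the TCP.

Run:
```python
from h import *
d=dict(np.load("pics/w8.npz"));d["fish"]=True
s,T,p=tool();zt=p[2]-.0247+.034
pts=np.array([(148,215),(353,212),(250,302),(180,280),(322,280)])*.64+[165,130]
print(circ(d,pts,zt,.031));P=np.array([plane(d,*q,zt) for q in pts])
print(least_squares(lambda a:np.hypot(*(P-a[:2]).T)-a[2],[*P.mean(0),.03]).x)
c=contour(mask(d,"green"),(328,180),90);P=np.array([plane(d,*q,.01) for q in c if q[1]<190])
print(least_squares(lambda a:np.hypot(*(P-a).T)-.045,P.mean(0)).x)
c=contour(mask(d,"cup"),(328,180),70);q=c[c[:,1]<185];P=np.array([plane(d,*q,.032) for q in q]);print(least_squares(lambda a:np.hypot(*(P-a).T)-.031,[.61,-.104],loss="soft_l1",f_scale=.001).x)
```

```text
(array([ 0.60911284, -0.10332719]), np.float64(0.0002701143589624228))
[ 0.60805155 -0.10424048  0.02984862]
[ 0.60543587 -0.11050778]
[ 0.60940896 -0.10421658]
```

Emit:
carry_out(
  deltas=[
    [0.5,0.2,-0.1,0,0.3],
    [1,0,0,0,0.3],
    [1,0,0,0,0.3],
    [0.5,0,0,0,0.3],
    [0,0,0,0,0.3],
  ],
)

```text
clock: 21.53
tool_pos: [0.6092, -0.105, 0.0912]
orientation: [1.749, 0.743, -1.754]
contact_force: [-0.6, 0.9, -2.0]
width: 0.0611
```

Emit:
carry_out(
  deltas=[
    [0.5,0,0,0,0.3],
    [0.5,0,0,0,0.3],
    [0.5,0,0,0,0.3],
    [0.3,0,0,0,0.3],
    [0,0,0,0,0.3],
  ],
)

```text
clock: 21.95
tool_pos: [0.6097, -0.1052, 0.0745]
orientation: [1.75, 0.741, -1.752]
contact_force: [0.4, -0.1, -1.0]
width: 0.0611
```

Emit:
carry_out(
  deltas=[
    [0.4,0,0,0,0.3],
    [0.4,0,0,0,0.3],
    [0.3,0,0,0,0.3],
    [0.2,0,0,0,0.3],
    [0,0,0,0,0.3],
  ],
)

```text
clock: 22.37
tool_pos: [0.6098, -0.1052, 0.0618]
orientation: [1.75, 0.741, -1.751]
contact_force: [-0.6, -0.1, -2.4]
width: 0.0612
```

No contact with the model so far. Final 5 mm.

Emit:
carry_out(
  deltas=[
    [0.2,0,0,0,0.3],
    [0.15,0,0,0,0.3],
    [0.1,0,0,0,0.3],
    [0,0,0,0,0.3],
    [0,0,0,0,0.3],
  ],
)

```text
clock: 22.78
tool_pos: [0.61, -0.1053, 0.0578]
orientation: [1.75, 0.74, -1.75]
contact_force: [0.2, -0.5, -2.3]
width: 0.061
```

Emit:
carry_out(
  deltas=[
    [0.1,0,0,0,0.3],
    [0,0,0,0,0.3],
    [0,0,0,0,0.3],
    [0,0,0,0,0.3],
    [0,0,0,0,0.3],
  ],
)

```text
clock: 23.2
tool_pos: [0.6101, -0.1053, 0.0569]
orientation: [1.751, 0.74, -1.75]
contact_force: [-0.3, -1.0, -1.5]
width: 0.0607
```

Emit:
carry_out(
  deltas=[
    [0.1,0,0,0,0.3],
    [0.05,0,0,0,0.3],
    [0,0,0,0,0.3],
    [0,0,0,0,0.3],
    [0,0,0,0,0.3],
  ],
)

```text
clock: 23.62
tool_pos: [0.6101, -0.1053, 0.0568]
orientation: [1.751, 0.739, -1.749]
contact_force: [-3.8, 1.7, 10.5]
width: 0.0609
```

Seated at the predicted height. Release.

Emit:
carry_out(
  deltas=[
    [-0.1,0,0,0,0],
    [0,0,0,0,-0.5],
    [0,0,0,0,-1],
    [0,0,0,0,-1],
    [0,0,0,0,-1],
  ],
)

```text
clock: 24.03
tool_pos: [0.61, -0.1053, 0.0562]
orientation: [1.75, 0.74, -1.751]
contact_force: [-0.6, 0.2, -0.0]
width: 0.0854
```

Emit:
carry_out(
  deltas=[
    [0,0,0,0,-1],
    [-1,0,0,0,-1],
    [-2,0,0,0,-1],
    [-3,0,0,0,-1],
    [-3,0,0,0,-1],
  ],
)

```text
clock: 24.45
tool_pos: [0.6097, -0.1052, 0.1477]
orientation: [1.75, 0.741, -1.751]
contact_force: [0.5, -0.7, 0.4]
width: 0.0855
```

Emit:
carry_out(
  deltas=[
    [-3,0,0,0,-1],
    [-3,0,0,0,-1],
    [-2,0,0,0,-1],
    [0,0,0,0,-1],
    [0,0,0,0,-1],
  ],
)

```text
clock: 24.87
tool_pos: [0.6101, -0.1053, 0.2278]
orientation: [1.752, 0.738, -1.748]
contact_force: [0.0, -0.2, -1.0]
width: 0.0856
```

Run:
```python
from h import *
d=grab("wrist","w9");np.savez("pics/w9.npz",**d);s,T,p=tool();print(p,s["joints"].round(2),T.round(3),todo([.646,.291,.22]))
a=grab("side")["color"][150:250,310:430]
cv2.imwrite("pics/s9.png",np.hstack([cv2.resize(d["color"][100:260,225:425],(480,384),interpolation=cv2.INTER_CUBIC),cv2.resize(a,(320,384))]))
```

```text
[ 0.60972366 -0.10517781  0.22631914] [-0.36  0.51  1.12  0.    1.51  0.41] [[-0.     0.717 -0.697]
 [ 0.    -0.697 -0.717]
 [-1.    -0.     0.   ]] [  0.63 -25.   -30.94]
```

View pics/s9.png

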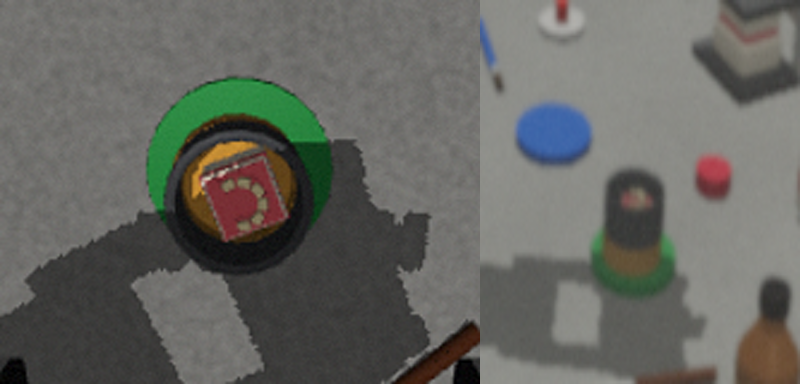

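The ring sits square on the cup, with its rim centre at crop (240,198) and the model standing inside. Now the lid.

Emit:
carry_out(
  deltas=[
    [0,-1.6,-2,0,-1],
    [0,-1.7,-2.1,0,-1],
    [0,-1.7,-2.1,0,-1],
    [0,-1.7,-2.1,0,-1],
    [0,-1.7,-2.1,0,-1],
  ],
)

```text
clock: 25.38
tool_pos: [0.6218, 0.0291, 0.2249]
orientation: [1.749, 0.741, -1.753]
contact_force: [0.1, -0.2, -0.2]
width: 0.0857
```

Emit:
carry_out(
  deltas=[
    [0,-1.7,-2.1,0,-1],
    [0,-1.7,-2.1,0,-1],
    [0,-1.7,-2.1,0,-1],
    [0,-1.7,-2.1,0,-1],
    [0,-1.7,-2.1,0,-1],
  ],
)

```text
clock: 25.8
tool_pos: [0.634, 0.1637, 0.2248]
orientation: [1.748, 0.741, -1.753]
contact_force: [0.5, -0.6, 0.0]
width: 0.0855
```

Emit:
carry_out(
  deltas=[
    [0,-1.7,-2.1,0,-1],
    [0,-1.7,-2.1,0,-1],
    [0,-1.7,-2.1,0,-1],
    [0,-1.6,-2,0,-1],
    [0,-1.4,-1.8,0,-1],
  ],
)

```text
clock: 26.22
tool_pos: [0.6462, 0.2929, 0.2246]
orientation: [1.747, 0.741, -1.753]
contact_force: [0.2, -0.2, 0.4]
width: 0.085
```

Emit:
carry_out(
  deltas=[
    [3,0,0,0,-1],
    [2,0,0,0,-1],
    [1,0,0,0,-1],
    [0,0,0,0,-1],
    [0,0,0,0,-1],
  ],
)

```text
clock: 26.63
tool_pos: [0.6467, 0.291, 0.1662]
orientation: [1.75, 0.74, -1.752]
contact_force: [-0.2, 0.8, 0.2]
width: 0.0851
```

Run:
```python
from h import *
d=dict(np.load("pics/w9.npz"));d["fish"]=True
pts=np.array([(165,200),(314,200),(240,273),(188,250),(293,250)])/2.4+[225,100]
print("ring",circ(d,pts,.066,.031))
d=grab("wrist","w10");np.savez("pics/w10.npz",**d);s,T,p=tool();print(p,s["joints"].round(2),T.round(3))
c=contour(mask(d,"red"),(325,190),70);(u,v),r=cv2.minEnclosingCircle(c.astype(np.float32));print(u,v,r)
k,e=circ(d,c,.026,.009);print("knob",k,e,todo([*k,.03]))
h=cv2.cvtColor(d["color"],cv2.COLOR_BGR2HSV);m=cv2.inRange(h,(0,0,135),(179,70,255))|mask(d,"red")
c=contour(m,(u,v),55);print("lid",c.min(0),c.max(0),circ(d,c,.008,.031))
cv2.imwrite("pics/w10c.png",cv2.resize(cv2.drawContours(d["color"].copy(),[c.astype(int)],-1,(255,0,0),1)[90:290,165:485],None,fx=2,fy=2))
```

```text
ring (array([ 0.61109134, -0.10513427]), np.float64(0.0005530351431244979))
[0.64716369 0.2910549  0.16732239] [ 0.26  0.72  0.9  -0.    1.52  1.03] [[ 0.001  0.717 -0.697]
 [ 0.    -0.697 -0.717]
 [-1.     0.001 -0.001]]
319.7676086425781 190.27464294433594 8.859871864318848
knob [0.64432362 0.2943671 ] 0.0007639116985660157 [13.73 -0.44 -0.02]
lid [289. 154.] [350. 195.] (array([0.65554858, 0.33015165]), np.float64(0.011836204745821989))
```

View pics/w10c.png

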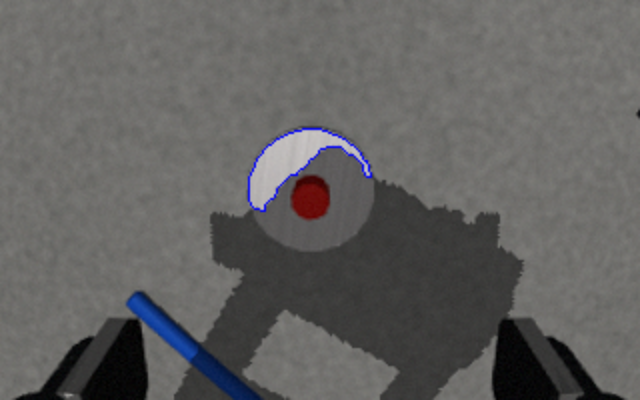

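The lid disc is at crop centre (311,190), knob at (310,198). Gripping the knob.

Emit:
carry_out(
  deltas=[
    [3,-0.45,0,0,-0.5],
    [3,0,0,0,-0.5],
    [3,0,0,0,-0.5],
    [2.5,0,0,0,-0.5],
    [1.5,0,0,0,-0.5],
  ],
)

```text
clock: 27.1
tool_pos: [0.6432, 0.294, 0.0349]
orientation: [1.75, 0.74, -1.752]
contact_force: [1.5, 0.2, -0.3]
width: 0.064
```

Emit:
carry_out(
  deltas=[
    [0.7,0,0,0,-0.5],
    [0.4,0,0,0,-0.5],
    [0,0,0,0,-0.5],
    [0,0,0,0,-0.5],
    [0,0,0,0,-0.5],
  ],
)

```text
clock: 27.52
tool_pos: [0.6442, 0.2946, 0.027]
orientation: [1.753, 0.74, -1.748]
contact_force: [-0.1, -0.7, 0.1]
width: 0.0635
```

Emit:
carry_out(
  deltas=[
    [0,0,0,0,0.3],
    [0,0,0,0,0.9],
    [0,0,0,0,0.9],
    [0,0,0,0,0.9],
    [0,0,0,0,0.9],
  ],
  force=40,
)

```text
clock: 27.93
tool_pos: [0.6436, 0.2945, 0.0258]
orientation: [1.751, 0.74, -1.75]
contact_force: [-0.6, 0.5, 1.9]
width: 0.0156
```

Emit:
carry_out(
  deltas=[
    [0,0,0,0,0.9],
    [0,0,0,0,0.9],
    [0,0,0,0,0.9],
    [0,0,0,0,0.9],
    [0,0,0,0,0.9],
  ],
)

```text
clock: 28.35
tool_pos: [0.6436, 0.2945, 0.0257]
orientation: [1.751, 0.74, -1.75]
contact_force: [-0.8, 0.2, 5.8]
width: 0.0159
```

Emit:
carry_out(
  deltas=[
    [-0.5,0,0,0,0.9],
    [-2,0,0,0,0.9],
    [-3,0,0,0,0.9],
    [-3,0,0,0,0.9],
    [-2.5,0,0,0,0.9],
  ],
)

```text
clock: 28.77
tool_pos: [0.6435, 0.2944, 0.1371]
orientation: [1.751, 0.74, -1.75]
contact_force: [0.1, 0.1, -0.1]
width: 0.0158
```

Emit:
carry_out(
  deltas=[
    [0,0.9,1.1,0,0.9],
    [0,1.5,1.8,0,0.9],
    [0,1.8,2.2,0,0.9],
    [0,1.8,2.2,0,0.9],
    [0,1.8,2.2,0,0.9],
  ],
)

```text
clock: 29.18
tool_pos: [0.6326, 0.1708, 0.1349]
orientation: [1.749, 0.741, -1.751]
contact_force: [0.7, 0.0, -1.7]
width: 0.0158
```

Emit:
carry_out(
  deltas=[
    [0,1.8,2.2,0,0.9],
    [0,1.8,2.2,0,0.9],
    [0,1.8,2.2,0,0.9],
    [0,1.8,2.2,0,0.9],
    [0,1.8,2.2,0,0.9],
  ],
)

```text
clock: 29.6
tool_pos: [0.6206, 0.029, 0.135]
orientation: [1.75, 0.74, -1.751]
contact_force: [0.8, -0.4, -0.8]
width: 0.0161
```

Emit:
carry_out(
  deltas=[
    [0,1.8,2.2,0,0.9],
    [0,1.8,2.2,0,0.9],
    [0,1.8,2.2,0,0.9],
    [0,1.8,2.2,0,0.9],
    [0,1.3,1.7,0,0.9],
  ],
)

```text
clock: 30.02
tool_pos: [0.6084, -0.1064, 0.135]
orientation: [1.751, 0.739, -1.752]
contact_force: [0.4, 0.4, -1.3]
width: 0.0158
```

Emit:
carry_out(
  deltas=[
    [0,0,0,0,0.9],
    [0,0,0,0,0.9],
    [0,0,0,0,0.9],
    [0,0,0,0,0.9],
    [0,0,0,0,0.9],
  ],
)

```text
clock: 30.43
tool_pos: [0.609, -0.1031, 0.1353]
orientation: [1.749, 0.741, -1.75]
contact_force: [-0.3, -0.2, -0.8]
width: 0.016
```

Run:
```python
from h import *
d=grab("wrist","w11");np.savez("pics/w11.npz",**d);s,T,p=tool();print(p,s["width"],todo([.6107,-.105,.0917]))
a=grab("side")["color"][130:250,310:430];cv2.imwrite("pics/s11.png",np.hstack([cv2.resize(d["color"][130:370,165:485],(500,375)),cv2.resize(a,(300,375))]))
```

```text
[ 0.60900907 -0.10327197  0.13531519] 0.015986465877050493 [4.36 0.24 0.01]
```

View pics/s11.png

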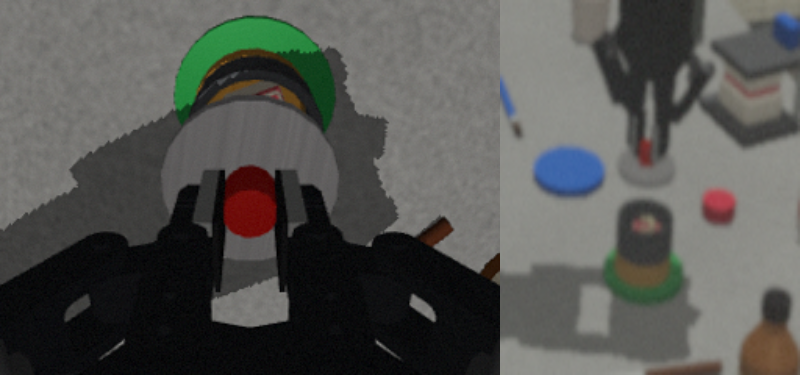

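The lid is held level by its knob; the disc spans crop x 162–339, y 97–262.

Run:
```python
from h import *
d=dict(np.load("pics/w11.npz"));d["fish"]=True
s,T,p=tool()
pts=np.array([(162,178),(339,178),(250,97),(235,262),(190,122),(312,122)])*.64+[165,130]
P=np.array([plane(d,*q,p[2]-.0177) for q in pts])
a=least_squares(lambda a:np.hypot(*(P-a[:2]).T)-a[2],[*P.mean(0),.03]).x;print(a,a[:2]-p[:2],(T.T@np.array([*(a[:2]-p[:2]),0])*1000).round(1))
k=contour(mask(d,"red"),(325,265),60);print(circ(d,k,p[2]+.002,.009))
```

```text
[ 0.60852685 -0.10450364  0.03077849] [-0.00047027 -0.0011024 ] [-0.   0.4  1.1]
(array([ 0.60978774, -0.10263359]), np.float64(0.0007127563219303951))
```

Emit:
carry_out(
  deltas=[
    [0.5,0.2,0,0,0.9],
    [1.2,0,0,0,0.9],
    [1.2,0,0,0,0.9],
    [0.7,0,0,0,0.9],
    [0,0,0,0,0.9],
  ],
)

```text
clock: 30.95
tool_pos: [0.6097, -0.1053, 0.0975]
orientation: [1.749, 0.743, -1.753]
contact_force: [-1.4, -0.9, -0.9]
width: 0.0159
```

Emit:
carry_out(
  deltas=[
    [0.2,0,0,0,0.9],
    [0.2,0,0,0,0.9],
    [0.1,0,0,0,0.9],
    [0,0,0,0,0.9],
    [0,0,0,0,0.9],
  ],
)

```text
clock: 31.37
tool_pos: [0.6105, -0.1057, 0.0946]
orientation: [1.751, 0.74, -1.75]
contact_force: [0.6, 0.8, -0.7]
width: 0.0162
```

Emit:
carry_out(
  deltas=[
    [0.1,0,0,0,0.9],
    [0.05,0,0,0,0.9],
    [0,0,0,0,0.9],
    [0,0,0,0,0.9],
    [0,0,0,0,0.9],
  ],
)

```text
clock: 31.78
tool_pos: [0.6104, -0.1056, 0.0928]
orientation: [1.75, 0.74, -1.75]
contact_force: [0.4, 0.1, -1.0]
width: 0.0158
```

Emit:
carry_out(
  deltas=[
    [0.1,0,0,0,0.9],
    [0.05,0,0,0,0.9],
    [0,0,0,0,0.9],
    [0,0,0,0,0.9],
    [0,0,0,0,0.9],
  ],
)

```text
clock: 32.2
tool_pos: [0.6105, -0.1057, 0.0917]
orientation: [1.751, 0.74, -1.75]
contact_force: [-0.7, -0.3, 5.0]
width: 0.0161
```

Seated with 5 N at the predicted height. Opening partly, then retreat upward.

Emit:
carry_out(
  deltas=[
    [0,0,0,0,0.6],
    [0,0,0,0,0.2],
    [0,0,0,0,-0.2],
    [0,0,0,0,-0.5],
    [0,0,0,0,-0.5],
  ],
)

```text
clock: 32.62
tool_pos: [0.6103, -0.1056, 0.091]
orientation: [1.75, 0.74, -1.751]
contact_force: [1.0, 0.1, -0.0]
width: 0.0641
```

Emit:
carry_out(
  deltas=[
    [0,0,0,0,-0.5],
    [-0.7,0,0,0,-0.5],
    [-2,0,0,0,-0.5],
    [-3,0,0,0,-0.5],
    [-3,0,0,0,-0.5],
  ],
)

```text
clock: 33.03
tool_pos: [0.61, -0.1055, 0.1794]
orientation: [1.75, 0.741, -1.752]
contact_force: [-1.0, -1.5, 0.1]
width: 0.0641
```

Emit:
carry_out(
  deltas=[
    [-2,0,0,0,-0.5],
    [-1,0,0,0,-0.5],
    [0,0,0,0,-0.5],
    [0,0,0,0,-0.5],
    [0,0,0,0,-0.5],
  ],
)

```text
clock: 33.45
tool_pos: [0.6098, -0.1055, 0.2066]
orientation: [1.749, 0.742, -1.753]
contact_force: [-0.7, 0.5, 0.7]
width: 0.0641
```

Run:
```python
from h import *
d=grab("wrist","w12");s,T,p=tool();print(p)
k=contour(mask(d,"red"),(325,185),60);print("knob",circ(d,k,.092,.009))
a=grab("side")["color"][150:230,320:410];b=grab("scene")["color"][150:230,235:325]
cv2.imwrite("pics/s12.png",np.hstack([cv2.resize(x,(266,300),interpolation=cv2.INTER_CUBIC) for x in(d["color"][100:268,250:400],a,b)]))
```

```text
[ 0.6098303  -0.10547918  0.20653544]
knob (array([ 0.61065367, -0.1057193 ]), np.float64(0.0006380639888720956))
```

View pics/s12.png

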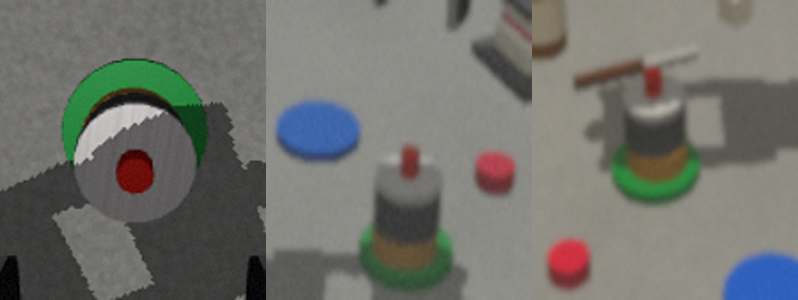

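The finished stack is aligned and closed in all three views: knob at (134,172) in the wrist crop, measured at (0.6107, -0.1057), ring at (0.611, -0.105). Handing in.

```bash
python3 -c "
from cell import *
print(job_done())"
```

```text
the job is handed in; nothing more can be done
None
```

I assembled the flask on the green plate in the required order: cup, pink model, dark ring, lid. I handed it in at about 34 s of the 106 s allowed; the hand-in reports no verdict.

- **Last picture checks:** the ring measured at (0.611, -0.105) after I let it go. The lid's knob measured at (0.6107, -0.1057), so they line up to about 1 mm. All three camera views show the stack upright and closed.
- **Seating heights:** the model, ring and lid each met contact within about 1 mm of the height I expected. I opened the gripper on the cup at its expected height without a clear contact reading. The picture afterwards showed it on the plate.
- **Least exact part:** the model stands about 3 mm off the cup's centre, against the 10 mm limit.
- **Disagreements:** repeated measurements of the plate centre varied by 2–4 mm. One further plate reading, with the held ring partly hiding it, was about 8 mm off and I discarded it. One ring contour and one lid contour were spoiled by shadow, so I read those edges from the pictures by eye.
- **Left alone:** I did not touch the plain white model, the amber bottle or the purple and turquoise rings, but I did not measure their positions again at the end.

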